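# Balance a 150 g part with brass weights

## Task

The black post holder on one pan of the blue balance weighs 150 g and holds that pan down. Load the other, empty pan with the 100 g and the 50 g brass weight (the middle-sized and the smallest of the three), standing upright side by side, so that the beam comes level and the post holder is balanced.

Things in the scene. Friction and masses are not known exactly. Their poses are not given: they have to be found in the camera images.
- beam (a joint): Beam of the blue two-pan balance (pan centres 210 mm apart). Angle in rad: 0 level; +0.15 (stop) the post holder's pan down and the empty pan up, as at the start; -0.15 the other stop. 50 g difference tips it fully; with equal loads it levels by itself in about a second. The pans stay horizontal, and where a load stands on a pan makes no difference.
- empty_pan_top (a point): Centre of the top of the empty pan: flat steel disc, 110 mm diameter, no rim, rubber inlay; 85 mm above the bench when level, 16 mm higher at the start; gives way when pressed. z up; y along the beam towards the pan with the black post holder (50 mm tall); x square to the beam. The two weights fit side by side, 25 mm either side of the centre along x.
- weight_50_centre (a point): Centre (half-way up) of the 50 g weight, one of three loose brass cylinders standing on the bench, each with a shallow groove near the top. 18 mm in diameter, 34 mm tall, so its centre is 17 mm above what it stands on; z up. It is the smallest of the three. Grip across the diameter, from above.
- weight_100_centre (a point): Centre (half-way up) of the 100 g weight, one of three loose brass cylinders standing on the bench, each with a shallow groove near the top. 25 mm in diameter, 38 mm tall, so its centre is 19 mm above what it stands on; z up. It is the middle one; the largest, 200 g, 33 mm in diameter and 44 mm tall, is not wanted. Grip across the diameter, from above.
Things that resemble listed ones, but are neither listed nor needed, are in the scene too. Leave any red look-alike of the part that bears weight_50_centre alone.

How it is judged:
By the outcome, as a careful person would: the job done as asked, in the order asked, and still so for the second after the job is handed in, with the robot touching nothing.
It also fails if it takes over 67 s, if anything falls off the work surface, if the arm or the gripper's body presses on something with over 40 N, if the wrist force passes 120 N, or if a joint passes its speed limit or range.

## Robot

A 6-joint arm with a two-finger parallel gripper is mounted at the origin on a cart in front of the work surface, level with it; the furniture and walls round the work are solid. World frame = base frame: x ahead of the robot, y to its left, z up, the work surface at z = 0. Lengths are in m, angles in rad, forces in N, time in s.
With the tool pointing down it reaches from about 0.3 to 0.775 m from the base axis. Payload 14.6 kg.
Tool frame: the origin (TCP) lies midway between the tips of the shut fingers; the grasp point (between the pads) lies 19 mm behind it (ctrl.tcp_to_grasp is the z of the grasp point in the tool frame, in m); z points along the fingers, y is the line along which they close (so a half turn about z gives the same grasp; the last joint's range is limited). The gripper opens to 94 mm and grips with 3 to 60 N. Pads are 16 mm wide; open, the fingers measure 119 mm over their backs; the gripper's body (75 mm by 177 mm) begins 78 mm behind the grasp point.
Start: joints at [1.137, 0.3, 1.521, -0, 1.321, -0.067], TCP at [0.197, 0.513, 0.205] pointing down, gripper open.
Joint ranges: [-3.03, 3.03], [-0.79, 2.21], [0.23, 2.52], [-1.04, 4.18], [0, 3.07], [-2.55, 2.55]. Speed limits (rad/s): [2.22, 2.22, 2.57, 3.14, 3.14, 3.14].

## Interface

Orientations are given as [roll, pitch, yaw] about the fixed x, y, z axes, in that order (R = Rz(yaw) Ry(pitch) Rx(roll)).
In Python, from station import monitor, camera, ctrl gives the robot as it stands.
- The arm moves only by the tool apply_moves, never from a script. Its argument "plan" is one flat list of numbers, 4 for each row, row after row: the shift along the tool's x, y, z in mm, then the turn about the tool's z in rad. In form: [dx, dy, dz, spin, dx, dy, dz, spin, ...]. A call has 1 to 20 rows; each row shifts and turns the commanded pose from where the row before left it, along the tool's axes as they then stand; what a row does not reach is not made up. A row lasts 1/10 s, in which the tool goes at most 50 mm and 8.59 degrees, less where a joint would pass 70% of its speed; a pose out of reach is approached as far as the arm can. A call is refused whole if a number of a shift passes 50 or a number of a turn 0.15, either way. A call with a gripper value outside its range is refused whole. "hand" is the gripper command: -1 is shut, 1 is fully open, values between are in proportion, set as the call begins (left out, the last holds). The fingers move at their own pace and stop on an object; "squeeze" is the grip in N (left out, the last holds). Time passes only in rows, so rows that do not move let the fingers close. It gives the time, the measured TCP pose, the force, the opening and the grip force at its end, in the units of the state.
- monitor.get_obs(): the state, without advancing time (a new reading comes with each control period).
- camera(name): name is "side" or "top"; returns a dict with "image" (400x640x3 uint8, red, green, blue), "range_z" (400x640 float32, m along the optical axis (not along the pixel's ray), 0 where there is no reading), "mtx" (3x3 intrinsics, pixels), "distortion" ([k1, k2, p1, p2, k3] as OpenCV has them; the pictures are not rectified), "rvec" (rotation vector, rad) and "tvec" (3), from world to camera coordinates, as OpenCV has them. Camera axes: x right, y down, z forward; pixel columns grow to the right and rows downward; lengths in m; the calibration is good to about 2 mm. A picture is of the moment at which its call begins.
- ctrl.hand_in(): hands the job in; it is judged then, once.
The state is a dict: "time_s": time; "qpos": joint angles; "joint_vel": joint speeds; "tau": joint torques, N m; "ee_pos": TCP position; "eef_rot": TCP orientation; "force": force on the tool from outside, world axes, zero at the start; "moment": the same for the moment, N m; "grip_width": finger opening in m; "grip_force": force on a finger pad.
Only numpy, scipy, OpenCV 4.12 (cv2) and the standard library are available. Lean on these libraries where they do the work, as an engineer would, in place of code of your own. Each camera call takes 0.05 s, during which the arm holds its last target. There are 200 camera calls.

## Working session

There is one attempt and no reset: what is moved stays moved. The work goes in short steps, Python scripts to look and compute and a tool call to move; the robot and the scene stay as the last step left them, time stands still between calls to the robot, and variables do not carry over. Pictures are saved under pics/ and viewed, at most 10 in all, crops included, and the job is handed in when it is done.

Besides the shell and the picture viewer there is one more tool, called as name(argument=value, ...), one argument or row to a line, values as JSON. apply_moves: Moves the arm, as the interface text tells. Its arguments: {"type":"object","properties":{"plan":{"type":"array","items":{"type":"number"}},"hand":{"type":"number"},"squeeze":{"type":"number"}},"required":["plan"]}

```bash
mkdir -p pics; cat > h.py <<'E'
import numpy as np, cv2
from station import monitor, camera, ctrl
def snap(n, f=None):
    c=camera(n)
    if f: cv2.imwrite('pics/'+f, c['image'][:,:,::-1])
    return c
def pts(c):
    "world point per pixel from depth (400x640x3)"
    h,w=c['range_z'].shape
    u,v=np.meshgrid(np.arange(w),np.arange(h))
    p=cv2.undistortPoints(np.stack([u,v],-1).reshape(-1,1,2).astype(float),np.array(c['mtx']),np.array(c['distortion'])).reshape(-1,2)
    z=c['range_z'].reshape(-1,1)
    P=np.hstack([p*z,z]); R=cv2.Rodrigues(np.array(c['rvec'],float))[0]; t=np.array(c['tvec'],float).ravel()
    W=(P-t)@R
    W[z[:,0]==0]=np.nan
    return W.reshape(h,w,3)
E
python3 - <<'E'
from h import *
a=snap('top','top1.png'); b=snap('side','side1.png')
for c in (a,b):
    R=cv2.Rodrigues(np.array(c['rvec'],float))[0]; print(-R.T@np.array(c['tvec']).ravel(), R[2])
print(monitor.get_obs(), ctrl.tcp_to_grasp)
E
```

```text
[ 0.41607759 -0.10330805  1.17924527] [ 0.11257022 -0.01033949 -0.99358998]
[ 0.07585438 -0.85871123  0.72968674] [ 0.42915872  0.68271818 -0.59137017]
{'time_s': 0.1, 'qpos': array([ 1.13740773e+00,  3.00415342e-01,  1.52154076e+00, -3.44866997e-06,
        1.32065766e+00, -6.66091316e-02]), 'joint_vel': array([-0.00016893,  0.00042532, -0.00314849,  0.00207382, -0.00033628,
        0.00280904]), 'tau': array([ 1.92056441e-04, -5.32640469e+01, -3.53280544e+01,  7.08972942e-02,
        2.35706067e-02, -7.70133192e-05]), 'ee_pos': array([0.19714585, 0.51320195, 0.20493396]), 'eef_rot': array([-3.14057359e+00, -6.46316334e-05,  2.77481401e+00]), 'force': array([ 0.55919892, -0.22598067, -0.22555012]), 'moment': array([-0.02901657, -0.02573428,  0.03361023]), 'grip_force': 0.0, 'grip_width': 0.0938751726362425} -0.0188
```

View pics/top1.png

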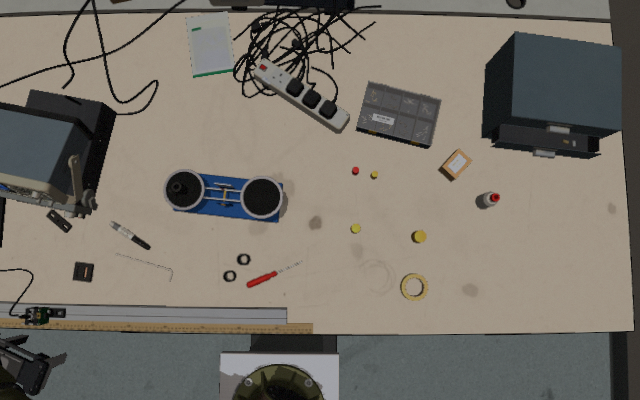

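View pics/side1.png

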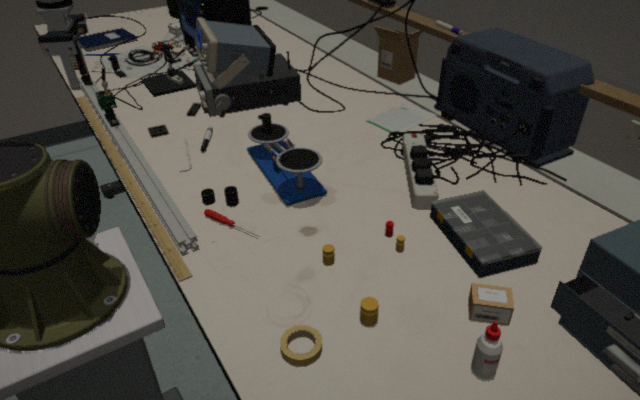

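The top view shows the brass weights at (374,174) for the 50 g, (355,229) for the 100 g and (419,237) for the 200 g. The red look-alike is at (355,171). The empty pan is at (262,197) and the post holder's pan at (184,188). The side view agrees with this.

```bash
python3 - <<'E'
from h import *
for n in('top','side'):
    c=snap(n); W=pts(c); hsv=cv2.cvtColor(c['image'],cv2.COLOR_RGB2HSV)
    y=cv2.inRange(hsv,(18,130,60),(32,255,255)); r=cv2.inRange(hsv,(0,170,60),(6,255,255))
    for nm,m in(('y',y),('r',r)):
        k,l,s,ce=cv2.connectedComponentsWithStats(m)
        for i in range(1,k):
            if s[i,4]<20: continue
            p=W[l==i]; p=p[~np.isnan(p[:,0])]
            if len(p)==0: continue
            q=p[p[:,2]>np.percentile(p[:,2],95)-.006]
            print(n,nm,ce[i].round(),s[i,2:],'n',len(q),'topmid',((q.min(0)+q.max(0))/2).round(4),'ext',np.ptp(q,axis=0).round(4),q[:,2].mean().round(4))
    sel=(W[...,2]>.06)&(W[...,2]<.16)&(W[...,0]>.25)&(W[...,0]<.6)&(abs(W[...,1])<.5)
    k,l,s,ce=cv2.connectedComponentsWithStats(sel.astype(np.uint8))
    for i in range(1,k):
        if s[i,4]>200:
            p=W[l==i]; print(n,'hi',ce[i].round(),s[i,4],p.min(0).round(4),p.max(0).round(4),p.mean(0).round(4),np.median(p,axis=0).round(4))
            (a,b),ax,an=cv2.minAreaRect((p[:,:2]*1e4).astype(np.float32)); print(a/1e4,b/1e4,ax,an)
E
```

```text
top y [374. 174.] [ 7  8 36] n 28 topmid [ 0.629  -0.2507  0.0344] ext [0.0168 0.0161 0.0063] 0.0345
top y [355. 228.] [ 9  9 65] n 58 topmid [ 0.4826 -0.1984  0.0397] ext [0.0212 0.0216 0.0081] 0.0384
top y [419. 236.] [ 13  12 118] n 97 topmid [ 0.4623 -0.369   0.0454] ext [0.0265 0.0289 0.0076] 0.0446
top r [355. 170.] [ 6  7 31] n 26 topmid [ 0.6397 -0.2005  0.0345] ext [0.0165 0.0137 0.0059] 0.0344
top r [495. 197.] [ 7  7 44] n 10 topmid [ 0.5605 -0.553   0.1112] ext [0.0076 0.0065 0.0072] 0.111
top r [261. 279.] [ 30  15 157] n 112 topmid [0.3459 0.0488 0.0197] ext [0.0378 0.0769 0.0095] 0.0178
top hi [184. 194.] 1027 [0.5234 0.1968 0.0622] [0.5999 0.3046 0.1243] [0.5651 0.2484 0.0744] [0.5656 0.2466 0.0693]
0.561663330078125 0.2507120361328125 (1077.2430419921875, 764.7948608398438) 89.97726440429688
top hi [261. 198.] 1411 [ 0.502  -0.0098  0.0607] [0.5993 0.1305 0.1072] [0.5528 0.0441 0.1002] [0.5527 0.0435 0.1006]
0.551269287109375 0.05199775390625 (1067.25244140625, 1267.6351318359375) 21.381690979003906
side y [400. 242.] [ 7 15 74] n 35 topmid [ 0.6311 -0.2555  0.0336] 
[... 472 characters left out ...]
3  17 121] n 18 topmid [ 0.5617 -0.5585  0.1143] ext [0.0042 0.0048 0.0086] 0.1138
side hi [225.  78.] 206 [0.5395 0.4824 0.1093] [0.5993 0.5    0.1599] [0.57   0.4928 0.1378] [0.5695 0.4931 0.1382]
0.56934453125 0.49103828125 (169.80459594726562, 607.8878784179688) 86.38378143310547
side hi [264. 131.] 624 [0.525  0.1937 0.0621] [0.5998 0.3045 0.1206] [0.5659 0.2414 0.0782] [0.568  0.2421 0.0695]
0.5624591796875 0.249385302734375 (1109.3570556640625, 745.968994140625) 89.23042297363281
side hi [297. 159.] 995 [ 0.5024 -0.0155  0.0601] [0.5999 0.1656 0.1049] [0.5544 0.045  0.0977] [0.5544 0.0385 0.1002]
0.550999560546875 0.07496554565429688 (974.15234375, 1810.2958984375) 0.20518361032009125
```

```bash
python3 - <<'E'
from h import *
for n in('top','side'):
    c=snap(n); W=pts(c)
    for nm,z0,ylo,yhi in(('empty',.101,-.05,.12),('post',.069,.16,.34)):
        sel=(abs(W[...,2]-z0)<.006)&(W[...,0]>.45)&(W[...,0]<.67)&(W[...,1]>ylo)&(W[...,1]<yhi)
        m=cv2.morphologyEx(sel.astype(np.uint8),cv2.MORPH_OPEN,np.ones((7,7)))
        p=W[m>0]; hull=cv2.convexHull((p[:,:2]*1e4).astype(np.float32)).reshape(-1,2)/1e4
        A=np.c_[2*hull,np.ones(len(hull))]; s=np.linalg.lstsq(A,(hull**2).sum(1),rcond=None)[0]
        print(n,nm,s[:2].round(4),np.sqrt(s[2]+s[0]**2+s[1]**2).round(4),((p.min(0)+p.max(0))/2).round(4),np.ptp(p,axis=0).round(3),np.median(p[:,2]).round(4))
E
```

```text
top empty [0.5563 0.044 ] 0.0535 [0.5581 0.0439 0.1009] [0.098 0.107 0.012] 0.1006
top post [0.5785 0.2502] 0.0537 [0.579  0.2492 0.069 ] [0.106 0.105 0.012] 0.0689
side empty [0.5564 0.0407] 0.0552 [0.5569 0.0414 0.0995] [0.108 0.115 0.009] 0.1004
side post [0.579  0.2469] 0.054 [0.5789 0.2472 0.0688] [0.111 0.107 0.012] 0.0686
```

apply_moves(
  plan=[0,0,0,-0.129,0,0,0,-0.129,-20,-37.7,4.4,0,-20,-37.7,4.4,0,-20,-37.7,4.4,0,-20,-37.7,4.4,0,-20,-37.7,4.4,0,-20,-37.7,4.4,0,-20,-37.7,4.4,0,-20,-37.7,4.4,0,-20,-37.7,4.4,0,-20,-37.7,4.4,0,-20,-37.7,4.4,0,-20,-37.7,4.4,0,-20,-37.7,4.4,0,-20,-37.7,4.4,0,-20,-37.7,4.4,0,-20,-37.7,4.4,0,-20,-37.7,4.4,0,-20,-37.7,4.4,0],
  hand=0.1,
  squeeze=15,
)

```text
time_s: 2.3
ee_pos: [0.4818, -0.2021, 0.126]
eef_rot: [-3.142, 0.0, 3.033]
force: [0.8, -0.1, 0.9]
grip_width: 0.0519
grip_force: 0.0
```

apply_moves(
  plan=[0,0,0,0,0,0,0,0],
)

```text
time_s: 2.5
ee_pos: [0.4811, -0.2005, 0.1257]
eef_rot: [3.141, -0.001, 3.032]
force: [-0.1, 0.2, -0.6]
grip_width: 0.0513
grip_force: 0.0
```

```bash
cat >> h.py <<'E'
def go(x,y,z=None):
    "tool-frame shift in mm from the measured pose to a world point"
    o=monitor.get_obs(); p=o['ee_pos']; R=cv2.Rodrigues(np.zeros(3))[0]
    from scipy.spatial.transform import Rotation as Q
    d=np.array([x,y,p[2] if z is None else z])-p
    return (Q.from_euler('xyz',o['eef_rot']).inv().apply(d)*1e3).round(1)
E
python3 - <<'E'
from h import *
c=snap('side','side2.png'); cv2.imwrite('pics/side2c.png',cv2.resize(c['image'][150:330,220:460,::-1],None,fx=3,fy=3))
o=monitor.get_obs();print(o['time_s'],o['ee_pos'],o['eef_rot'],o['grip_width'],o['qpos'],go(.483,-.2005,.005))
E
```

```text
2.55 [ 0.48110861 -0.19975322  0.12606418] [ 3.14121665e+00 -6.16869324e-04  3.03257472e+00] 0.051809418365184864 [-4.63924342e-01  3.17243492e-01  1.69334791e+00  1.52691879e-04
  1.13171034e+00 -1.92576758e+00] [ -2.   -0.6 121.1]
```

View pics/side2c.png

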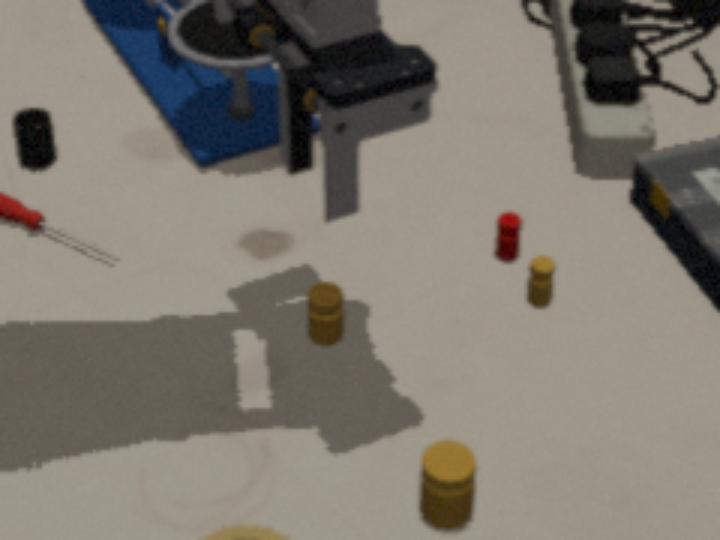

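The crop shows the open fingers right above the 100 g weight at crop pixel (326,315), clear of its neighbours. I'll descend and grip.

apply_moves(
  plan=[-2,-0.5,25,0,0,0,25,0,0,0,25,0,0,0,20,0,0,0,15,0,0,0,7,0,0,0,4,0,0,0,0,0,0,0,0,0],
)

```text
time_s: 3.45
ee_pos: [0.4837, -0.201, 0.006]
eef_rot: [-3.141, 0.001, 3.033]
force: [-0.9, -0.4, -0.3]
grip_width: 0.0518
grip_force: 0.0
```

apply_moves(
  plan=[0,0,0,0,0,0,0,0,0,0,0,0,0,0,0,0,0,0,0,0,0,0,0,0,0,0,0,0,0,0,0,0],
  hand=-1,
  squeeze=15,
)

```text
time_s: 4.25
ee_pos: [0.4834, -0.201, 0.0054]
eef_rot: [-3.142, 0.0, 3.033]
force: [-1.6, 0.4, 4.6]
grip_width: 0.0246
grip_force: 15.0
```

apply_moves(
  plan=[0,0,-10,0,0,0,-25,0,0,0,-30,0,0,0,-30,0,0,0,-30,0,0,0,-25,0,0,0,-10,0,-1,15,0,0,-3,30,0,0,-3,35,0,0,-3,35,0,0,-3,35,0,0,-3,35,0,0,-2,30,0,0,-2,20,0,0,-1,15,0,0,0,0,0,0,0,0,0,0,0,0,0,0],
)

```text
time_s: 6.15
ee_pos: [0.5312, 0.0446, 0.165]
eef_rot: [-3.141, -0.0, 3.032]
force: [0.2, -0.3, -0.8]
grip_width: 0.0244
grip_force: 15.0
```

```bash
python3 - <<'E'
from h import *
c=snap('side','side3.png'); cv2.imwrite('pics/side3c.png',cv2.resize(c['image'][50:230,200:440,::-1],None,fx=3,fy=3))
o=monitor.get_obs();print(o['time_s'],o['ee_pos'],o['eef_rot'],o['grip_width'],go(.5315,.0452,.106))
E
```

```text
6.2 [0.5312327  0.0444825  0.16509255] [-3.14146033e+00 -2.53364756e-04  3.03175088e+00] 0.024506434473774676 [-0.2  0.8 59.1]
```

View pics/side3c.png

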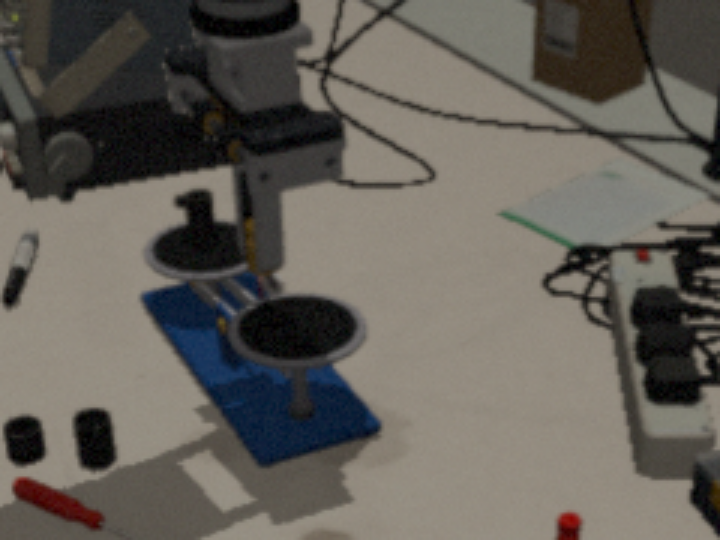

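The crop shows the weight held between the fingers at (255,240), above the empty pan's near half. The pan is still up. Lowering.

apply_moves(
  plan=[0,1,20,0,0,0,20,0,0,0,10,0,0,0,4,0,0,0,2,0,0,0,1,0,0,0,1,0,0,0,1,0,0,0,0,0,0,0,0,0],
)

```text
time_s: 7.2
ee_pos: [0.5316, 0.0463, 0.1064]
eef_rot: [3.142, 0.0, 3.033]
force: [-0.4, -1.0, -1.4]
grip_width: 0.0246
grip_force: 15.0
```

apply_moves(
  plan=[0,0,1,0,0,0,0.5,0,0,0,0,0,0,0,0,0],
)

```text
time_s: 7.6
ee_pos: [0.5316, 0.0462, 0.1048]
eef_rot: [3.142, 0.0, 3.033]
force: [0.5, -0.4, 1.1]
grip_width: 0.0244
grip_force: 15.0
```

apply_moves(
  plan=[0,0,0,0,0,0,0,0,0,0,0,0,0,0,0,0,0,0,0,0,0,0,0,0,0,0,-5,0,0,0,-15,0,0,0,-25,0,0,0,-25,0,0,0,-15,0,0,0,0,0],
  hand=0,
)

```text
time_s: 8.8
ee_pos: [0.5323, 0.0463, 0.1921]
eef_rot: [3.141, 0.004, 3.033]
force: [0.2, -0.5, -0.1]
grip_width: 0.0469
grip_force: 0.0
```

```bash
python3 - <<'E'
from h import *
c=snap('side','side4.png'); cv2.imwrite('pics/side4c.png',cv2.resize(c['image'][50:230,200:440,::-1],None,fx=3,fy=3))
o=monitor.get_obs();print(o['time_s'],o['ee_pos'],o['eef_rot'],o['grip_width'],go(.630,-.253,.005))
W=pts(c);hsv=cv2.cvtColor(c['image'],cv2.COLOR_RGB2HSV)
m=(cv2.inRange(hsv,(16,110,40),(34,255,255))>0)&(W[...,2]>.11)&(W[...,1]<.12)&(W[...,1]>-.05)
p=W[m];p=p[p[:,2]<.15];q=p[p[:,2]>.133];print(len(p),len(q),p.min(0),p.max(0),(q.min(0)+q.max(0))/2)
E
```

```text
8.85 [0.53173518 0.04624373 0.19038183] [3.14142097e+00 1.58773100e-03 3.03277494e+00] 0.04675420130988524 [-129.9 -286.8  185.5]
146 60 [0.51985398 0.02903018 0.11013334] [0.54488562 0.05406552 0.14088656] [0.53284302 0.04154785 0.13699393]
```

View pics/side4c.png

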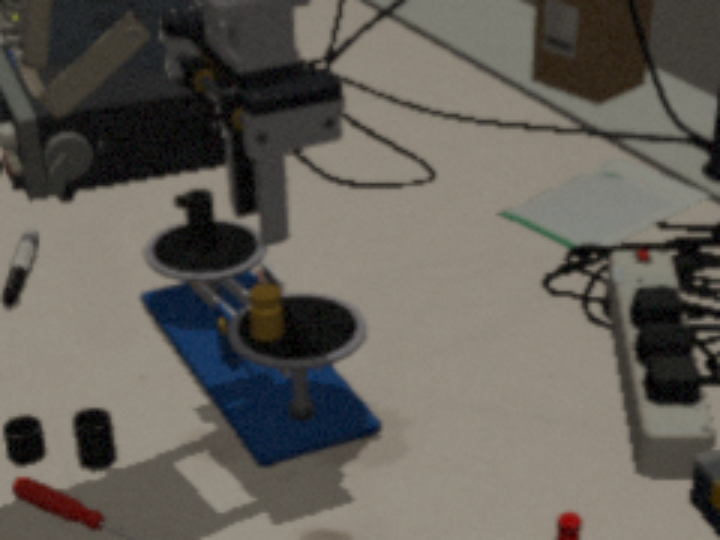

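The 100 g weight stands upright at (266,310) on the pan, and the beam is still at its stop. Next is the 50 g.

apply_moves(
  plan=[-7,-15,0,0,-13,-28,0,0,-15,-33,0,0,-15,-33,0,0,-15,-33,0,0,-15,-33,0,0,-15,-33,0,0,-15,-33,0,0,-12,-27,0,0,-8,-19,0,0,0,0,5,0.145,0,0,10,0.145,0,0,10,0.145,0,0,10,0.145,0,0,10,0.145,0,0,10,0.145,0,0,5,0.145,0,0,5,0.145,0,0,0,0,0,0,0,0],
  hand=-0.1,
)

```text
time_s: 10.85
ee_pos: [0.6291, -0.2538, 0.1239]
eef_rot: [-3.141, -0.001, 1.877]
force: [0.5, 0.1, -0.4]
grip_width: 0.0425
grip_force: 0.0
```

```bash
python3 - <<'E'
from h import *
c=snap('side','side5.png'); cv2.imwrite('pics/side5c.png',cv2.resize(c['image'][130:290,280:500,::-1],None,fx=3,fy=3))
o=monitor.get_obs();print(o['time_s'],o['ee_pos'],o['eef_rot'],o['grip_width'],o['qpos'],go(.630,-.253,.005))
E
```

```text
10.9 [ 0.62932856 -0.253682    0.12433785] [-3.14109603e+00 -3.64935441e-04  1.87667336e+00] 0.04231607295160115 [-4.37114589e-01  6.55932752e-01  1.19348045e+00 -6.98892375e-05
  1.29279206e+00 -7.42972513e-01] [  0.4   0.9 119.3]
```

View pics/side5c.png

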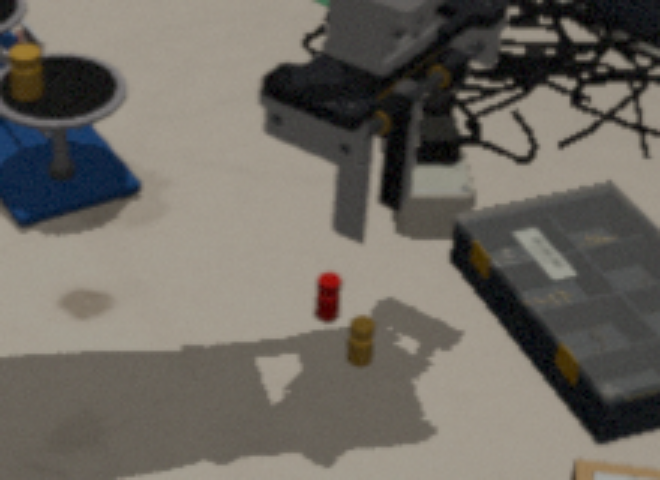

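The fingers are above the 50 g at crop pixel (361,340). They close across the line to the red one at (328,297), so it stays clear. Descending.

apply_moves(
  plan=[0.5,1,25,0,0,0,25,0,0,0,25,0,0,0,20,0,0,0,14,0,0,0,7,0,0,0,3,0,0,0,0,0,0,0,0,0],
)

```text
time_s: 11.8
ee_pos: [0.6308, -0.2526, 0.0067]
eef_rot: [3.141, 0.001, 1.873]
force: [1.0, -0.5, 0.1]
grip_width: 0.0423
grip_force: 0.0
```

apply_moves(
  plan=[0,0,0,0,0,0,0,0,0,0,0,0,0,0,0,0,0,0,0,0,0,0,0,0,0,0,0,0,0,0,0,0],
  hand=-1,
  squeeze=12,
)

```text
time_s: 12.6
ee_pos: [0.6305, -0.2524, 0.006]
eef_rot: [3.141, 0.0, 1.873]
force: [-0.0, -0.2, 3.4]
grip_width: 0.0173
grip_force: 12.0
```

apply_moves(
  plan=[0,0,-10,0,0,0,-25,0,0,0,-35,-0.145,0,0,-35,-0.145,0,0,-35,-0.145,0,0,-25,-0.145,0,0,-15,-0.145,0,0,0,-0.145,0,0,0,-0.145,0,0,0,-0.145,4,15,0,0,8,28,0,0,10,35,0,0,11,38,0,0,11,38,0,0,11,38,0,0,10,36,0,0,9,32,0,0,7,26,0,0,0,0,0,0],
)

```text
time_s: 14.6
ee_pos: [0.5798, 0.0443, 0.1862]
eef_rot: [3.141, 0.0, 3.031]
force: [-0.1, -0.8, -0.3]
grip_width: 0.0176
grip_force: 12.0
```

apply_moves(
  plan=[0,0,0,0,0,0,0,0],
)

```text
time_s: 14.8
ee_pos: [0.5808, 0.0403, 0.1859]
eef_rot: [-3.141, 0.0, 3.03]
force: [0.4, 0.6, -0.6]
grip_width: 0.0179
grip_force: 12.0
```

```bash
python3 - <<'E'
from h import *
c=snap('side','side6.png'); cv2.imwrite('pics/side6c.png',cv2.resize(c['image'][50:230,200:440,::-1],None,fx=3,fy=3))
o=monitor.get_obs();print(o['time_s'],o['ee_pos'],o['eef_rot'],o['grip_width'],go(.5813,.0408,.106))
E
```

```text
14.85 [0.58085198 0.04003426 0.18580838] [-3.14149484e+00  4.06412798e-06  3.03037998e+00] 0.017430162057500167 [-0.4  0.8 79.8]
```

View pics/side6c.png

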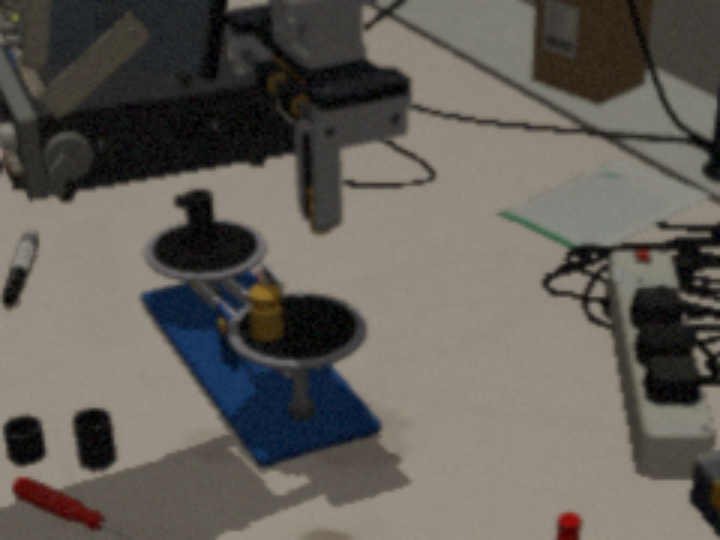

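The 50 g is held at (320,215) above the pan's far half, and the 100 g is still upright. I'll lower it gently past contact, since the pan gives way.

apply_moves(
  plan=[-0.5,0.8,20,0,0,0,25,0,0,0,20,0,0,0,8,0,0,0,3,0,0,0,2,0,0,0,1,0,0,0,1,0,0,0,1,0,0,0,1,0,0,0,1,0,0,0,1,0,0,0,1,0,0,0,1,0,0,0,1,0,0,0,0,0,0,0,0,0],
)

```text
time_s: 16.55
ee_pos: [0.5815, 0.0415, 0.0987]
eef_rot: [3.142, -0.0, 3.033]
force: [0.6, 0.2, -0.3]
grip_width: 0.0173
grip_force: 12.0
```

apply_moves(
  plan=[0,0,0,0,0,0,0,0,0,0,0,0,0,0,0,0,0,0,0,0,0,0,0,0,0,0,0,0,0,0,0,0],
  hand=-0.1,
)

```text
time_s: 17.35
ee_pos: [0.5815, 0.0415, 0.0987]
eef_rot: [-3.142, 0.0, 3.033]
force: [0.7, -0.9, -0.0]
grip_width: 0.0423
grip_force: 0.0
```

apply_moves(
  plan=[0,0,-5,0,0,0,-15,0,0,0,-30,0,0,0,-40,0,0,0,-40,0,0,0,-20,0,0,0,0,0,0,0,0,0,0,0,0,0,0,0,0,0,0,0,0,0,0,0,0,0],
)

```text
time_s: 18.55
ee_pos: [0.5814, 0.0415, 0.2483]
eef_rot: [-3.142, -0.001, 3.033]
force: [-0.5, -0.8, -0.8]
grip_width: 0.042
grip_force: 0.0
```

```bash
python3 - <<'E'
from h import *
c=snap('side','side7.png'); cv2.imwrite('pics/side7c.png',cv2.resize(c['image'][50:230,200:440,::-1],None,fx=3,fy=3))
W=pts(c); o=monitor.get_obs();print(o['time_s'],o['ee_pos'],o['grip_width'])
for x,y in((.5563,.035),(.5563,.06),(.555,.01),(.58,.23),(.575,.22)):
    s=(abs(W[...,0]-x)<.008)&(abs(W[...,1]-y)<.008)&(W[...,2]>.05)&(W[...,2]<.15); print(x,y,s.sum(),np.median(W[s][:,2]).round(4))
E
```

```text
18.6 [0.58143134 0.04142325 0.24846017] 0.042488516402682266
0.5563 0.035 26 0.0826
0.5563 0.06 13 0.0828
0.555 0.01 31 0.0825
0.58 0.23 24 0.0871
0.575 0.22 18 0.0868
```

View pics/side7c.png

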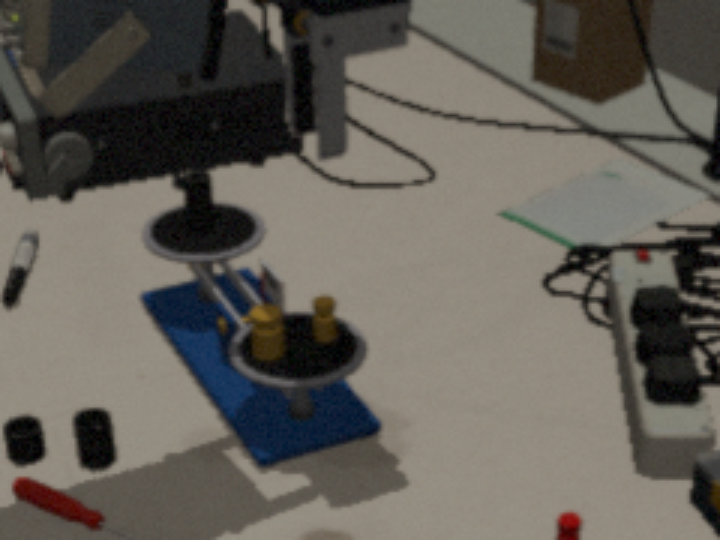

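Both weights stand upright, at (266,335) and (324,320). The beam is still settling, about 4 mm past level, so I'll wait and measure again.

apply_moves(
  plan=[0,0,0,0,0,0,0,0,0,0,0,0,0,0,0,0,0,0,0,0,0,0,0,0,0,0,0,0,0,0,0,0,0,0,0,0,0,0,0,0,0,0,0,0,0,0,0,0,0,0,0,0,0,0,0,0,0,0,0,0,0,0,0,0,0,0,0,0,0,0,0,0,0,0,0,0,0,0,0,0],
)

```text
time_s: 20.6
ee_pos: [0.5815, 0.0414, 0.2488]
eef_rot: [-3.142, 0.0, 3.033]
force: [-0.1, 0.4, -0.4]
grip_width: 0.0423
grip_force: 0.0
```

```bash
cat > lv.py <<'E'
from h import *
c=snap('side','side8.png'); W=pts(c); print(monitor.get_obs()['time_s'])
for x,y in((.5563,.035),(.5563,.06),(.555,.01),(.58,.23),(.575,.22)):
    s=(abs(W[...,0]-x)<.008)&(abs(W[...,1]-y)<.008)&(W[...,2]>.05)&(W[...,2]<.15); print(x,y,s.sum(),np.median(W[s][:,2]).round(4))
E
python3 lv.py
```

```text
20.65
0.5563 0.035 25 0.0827
0.5563 0.06 13 0.0814
0.555 0.01 24 0.0825
0.58 0.23 26 0.0877
0.575 0.22 17 0.0873
```

```bash
python3 - <<'E'
from h import *
for n in('top','side'):
    c=snap(n,n+'9.png'); W=pts(c)
    for nm,y0,y1 in(('empty',-.02,.11),('post',.19,.31)):
        s=(W[...,0]>.49)&(W[...,0]<.64)&(W[...,1]>y0)&(W[...,1]<y1)&(W[...,2]>.07)&(W[...,2]<.1); p=W[s]
        A=np.c_[p[:,:2]-p[:,:2].mean(0),np.ones(len(p))]; f=np.linalg.lstsq(A,p[:,2],rcond=None)[0]
        print(n,nm,s.sum(),np.median(p[:,2]).round(4),p[:,:2].mean(0).round(3),f.round(3))
a=cv2.imread('pics/top9.png')[130:250,130:330]; b=cv2.imread('pics/side9.png')[80:200,230:340]
cv2.imwrite('pics/both9.png',np.hstack([cv2.resize(a,(500,300)),cv2.resize(b,(275,300))]))
E
```

```text
top empty 562 0.0824 [0.548 0.019] [0.007 0.02  0.082]
top post 551 0.0869 [0.577 0.276] [ 0.    -0.016  0.087]
side empty 836 0.0825 [0.553 0.03 ] [0.002 0.021 0.083]
side post 614 0.0867 [0.576 0.24 ] [0.001 0.009 0.087]
```

View pics/both9.png

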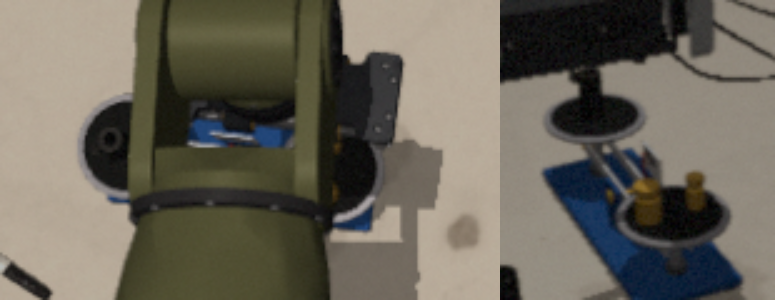

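Both cameras agree that the beam rests at about -0.02 rad, clear of the arm, with both weights upright. I'll nudge the other pan lightly to learn whether this is sticking or the true balance.

apply_moves(
  plan=[-1,15,0,0,-2,30,0,0,-2,38,0,0,-2,40,0,0,-2,40,0,0,-1,28,0,0,-1,15,0,0,0,0,25,0,0,0,40,0,0,0,40,0,0,0,25,0,0,0,13,0,0,0,5,0,0,0,0,0,0,0,0,0],
  hand=-1,
  squeeze=5,
)

```text
time_s: 22.25
ee_pos: [0.6155, 0.2452, 0.1024]
eef_rot: [3.141, 0.002, 3.033]
force: [-0.1, 0.2, 0.0]
grip_width: 0.0004
grip_force: 0.0
```

```bash
python3 - <<'E'
from h import *
c=snap('side','side10.png'); cv2.imwrite('pics/side10c.png',cv2.resize(c['image'][50:230,200:440,::-1],None,fx=3,fy=3))
o=monitor.get_obs();print(o['time_s'],o['ee_pos'],o['grip_width'],o['force'])
E
python3 lv.py
```

```text
22.3 [0.61541536 0.24524546 0.10235075] 0.000234288803277789 [ 0.28333628 -0.06376823 -0.00643984]
22.35
0.5563 0.035 25 0.0833
0.5563 0.06 18 0.0825
0.555 0.01 26 0.0829
0.58 0.23 24 0.0874
0.575 0.22 18 0.0871
```

View pics/side10c.png

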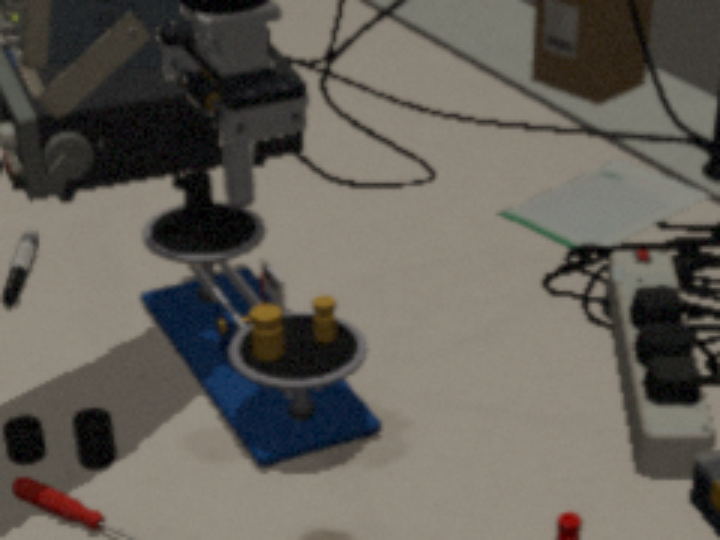

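The closed fingers are over the post pan at (238,205), clear of the post. Now a gentle 8 mm press, then away.

apply_moves(
  plan=[0,0,8,0,0,0,5,0,0,0,2,0,0,0,2,0,0,0,2,0,0,0,2,0,0,0,2,0,0,0,0,0],
)

```text
time_s: 23.15
ee_pos: [0.6147, 0.245, 0.0774]
eef_rot: [-3.141, -0.0, 3.033]
force: [-0.6, 0.2, 1.0]
grip_width: 0.0005
grip_force: 0.6
```

apply_moves(
  plan=[0,0,-3,0,0,0,-6,0,0,0,-15,0,0,0,-30,0,0,0,-40,0,0,0,-30,0,0,0,0,0,0,0,0,0,0,0,0,0,0,0,0,0,0,0,0,0,0,0,0,0,0,0,0,0,0,0,0,0,0,0,0,0,0,0,0,0,0,0,0,0,0,0,0,0,0,0,0,0,0,0,0,0],
)

```text
time_s: 25.15
ee_pos: [0.6148, 0.245, 0.2018]
eef_rot: [-3.142, -0.0, 3.033]
force: [1.0, 0.3, -0.4]
grip_width: 0.0005
grip_force: 0.0
```

```bash
python3 lv.py; python3 - <<'E'
from h import *
for n in('top','side'):
    c=snap(n); W=pts(c)
    for nm,y0,y1 in(('empty',-.02,.11),('post',.19,.31)):
        s=(W[...,0]>.49)&(W[...,0]<.64)&(W[...,1]>y0)&(W[...,1]<y1)&(W[...,2]>.07)&(W[...,2]<.1)
        print(n,nm,np.median(W[s][:,2]).round(4))
    y=cv2.inRange(cv2.cvtColor(c['image'],cv2.COLOR_RGB2HSV),(16,110,40),(34,255,255))>0
    p=W[y&(W[...,2]>.108)&(W[...,2]<.14)&(W[...,1]<.12)&(W[...,1]>-.05)]
    for nm,q in(('100',p[p[:,0]<.555]),('50',p[p[:,0]>.56])): print(n,nm,len(q),q.mean(0).round(4) if len(q) else '', np.percentile(q[:,2],95) if len(q) else '')
E
```

```text
25.2
0.5563 0.035 22 0.0828
0.5563 0.06 15 0.0828
0.555 0.01 23 0.0825
0.58 0.23 24 0.0875
0.575 0.22 17 0.0862
top empty 0.0823
top post 0.087
top 100 83 [0.5301 0.0462 0.1198] 0.1234830482327266
top 50 42 [0.5789 0.0419 0.1164] 0.11991629771291515
side empty 0.0825
side post 0.0865
side 100 86 [0.5306 0.0403 0.1175] 0.12154135340538191
side 50 34 [0.5803 0.0366 0.1149] 0.11769825591362773
```

The beam comes back to the same angle after the nudge. So this is its true equilibrium, set by small mass tolerances, and not sticking. Handing in.

```bash
python3 -c "
from station import ctrl
print(ctrl.hand_in())"
```

```text
the job is handed in; nothing more can be done
None
```

I handed the job in at about 25 s: the 100 g and 50 g weights stand upright side by side on the formerly empty pan, and the robot touches nothing. The beam swings free but rests about 0.02 rad past level (the weights' pan 4–5 mm lower), and it came back there after a light nudge, so I put it down to small mass differences.

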